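Slide a board carrier home under the leaf-spring guides of an inspection fixture

ROBOT

A 7-joint arm with a two-finger parallel gripper is mounted at the origin on the work surface. World frame = base frame: x ahead of the robot, y to its left, z up, the work surface at z = 0. Lengths are in mm, angles in rad, forces in N, time in s.
With the tool pointing down it reaches from about 400 to 875 mm from the base axis. Payload 4.4 kg.
Tool frame: the origin (TCP) lies at the very end of the fingers, on their centre line; the grasp point (between the pads) lies 19 mm behind it; z points along the fingers, y is the line along which they close (so a half turn about z gives the same grasp; the last joint's range is limited). The gripper opens to 85 mm and grips with 20 to 120 N. Pads are 22 mm wide; open, the fingers measure 114 mm over their backs; the gripper's body (76 mm by 85 mm) begins 54 mm behind the grasp point. The pads swing forward as they close: fully open they stand 13 mm farther back than shut.
Start: joints at [1.264, 0.628, 0.038, 1.517, -0.027, 0.996, -0.02], TCP at [155.039, -631.253, 231.313] pointing down, gripper open.
Joint ranges: [-3.06, 3.06], [-0.37, 2.12], [-1.25, 1.32], [0.18, 2.47], [-1.1, 4.24], [0.23, 1.98], [-2.94, 2.94]. Speed limits (rad/s): [2.57, 2.57, 3.14, 3.14, 3.14, 3.14, 3.14].

INTERFACE

Orientations are given as [roll, pitch, yaw] about the fixed x, y, z axes, in that order (R = Rz(yaw) Ry(pitch) Rx(roll)).
In Python, from cell import ctrl gives the robot as it stands.
- The arm moves only by the tool step_arm, never from a script. Its argument "series" is a list that holds one entry, the list of rows, each a list of 7 numbers: the turn, a rotation vector about the tool's x, y, z as a fraction of full scale, then the shift along the tool's x, y, z as a fraction of full scale, then the closure, from 0 (fully open) to 1 (shut). In form: [[[ax, ay, az, tx, ty, tz, gripper], ...]]. A call has 1 to 12 rows; each row shifts and turns the commanded pose from where the row before left it, along the tool's axes as they then stand; what a row does not reach is not made up. Full scale, the value 1, is 150 mm for a shift and 45 degrees for a turn. A row lasts 1/10 s, in which the tool goes at most 50 mm and 8.59 degrees, less where a joint would pass 70% of its speed; a pose out of reach is approached as far as the arm can. A call with a number of a shift or a turn outside -1 to 1 is refused whole. A call with a gripper value outside its range is refused whole. The fingers move at their own pace and stop on an object; the grip force is fixed at half the most. Time passes only in rows, so rows that do not move let the fingers close. It gives the time, the measured TCP pose, the force, the opening and the grip force at its end, in the units of the state.
- ctrl.read_state(): the state, without advancing time (a new reading comes with each control period).
- ctrl.get_image(name): name is "scene" or "top"; returns a dict with "img" (400x640x3 uint8, red, green, blue), "fx", "fy", "cx", "cy" (pixels), "R" (3x3) and "t" (3): a world point X has camera coordinates R X + t. Camera axes: x right, y down, z forward; pixel columns grow to the right and rows downward; lengths in mm; the calibration is good to about 2 mm. A picture is of the moment at which its call begins. There is no depth.
- ctrl.finish_job(): hands the job in; it is judged then, once.
Trained networks look in a picture, given as the dict that the camera call returned (one of the last four; its "shot" number tells which), for a name from the list of things; names that differ only in an ending like _2 or _b are one class to them, and where a whole thing is asked for, a point or a joint stands for the part that bears it (a point fixed in the world has none). Each returns a list of dicts, best first, with "score" (0 to 1); they miss things now and then, are a little off and sometimes report something else, mostly with a low value. They report only what shows in the picture. A call takes as long as a camera call.
- ctrl.recognise(picture, thing): "centre" ([column, row] in pixels, amid what is visible of it).
The state is a dict: "clock": time; "qpos": joint angles; "qd": joint speeds; "tau": joint torques, N m; "eef_pos": TCP position; "tool_rot": TCP orientation; "force": force on the tool from outside, world axes, zero at the start; "torque": the same for the moment, N m; "width": finger opening in mm; "gripper_force": force on a finger pad.
Only numpy, scipy, OpenCV 4.12 (cv2) and the standard library are available. Lean on these libraries where they do the work, as an engineer would, in place of code of your own. Each camera call takes 0.05 s, during which the arm holds its last target. There are 200 camera calls.

TASK

Press the grey board carrier down hard on its black rubber pad with your fingertips before its front reaches the two leaf-spring guides and, keeping it pressed, slide it under them along the channel, all the way home against the end stop without ramming it; then let go, leaving it held down by the springs. Do not pinch or lift the carrier, do not touch the circuit board on it or the leaf springs, and leave the bottle, jar and loupe beside the fixture where they are.

Things in the scene. Friction and masses are not known exactly. Their poses are not given: they have to be found in the camera images.
- fixture: Aluminium fixture fixed on the bench: an open channel 270 x 112 mm. Origin at bench height on the centre line; x along the channel in the pushing direction (away from the robot), y left, z up. Base from x = -150 to +120 mm. Side rails at |y| = 41 to 54 mm, tops at 26 mm. End stop: face at x = 110 mm, top 26 mm. Channel, lips and springs are slippery (friction about 0.2). Its position and yaw vary.
- lips (a point): Point on the fixture's centre line at x = 35 mm, 30 mm above the bench: where the rigid steel lips begin. One lip on each rail (x = 35 to 50 mm, |y| = 31 to 54 mm, underside 30 mm, top 38 mm) overhangs the carrier's edge. The raised carrier's nose butts against them, 4 mm too high; pressed down 4 to 8 mm (6 is good) it passes below and then lifts the springs a little.
- carrier: Loose grey plastic carrier 120 (x) x 80 x 14 mm, about 0.16 kg, lying in the channel, 1.5 mm play each side, axes as the fixture's. Origin at the centre of its underside, nose at +60 mm. Rubber pad at x = -60 to -22 mm, then a rib, then the board. Raised, its underside is 20 mm and its top 34 mm above the bench. Starts 85 to 50 mm behind the fixture's origin (nose 20 to 60 mm short of the lips).
- press_pad (a point): Centre of the top of the carrier's rubber pad (38 mm along x by 60 mm), level with the carrier's top, 41 mm behind its origin: press here. The rib at the pad's front edge (8 mm thick, 52 mm wide, 10 mm taller than the pad) lets fingertips on the pad push forward. At home the pad's centre is at fixture x = +9 mm, 26 mm short of the lips.
- home (a point): Point of the fixture on the centre line at x = +50 mm, 20 mm above the bench: the carrier's origin is here in x and y when its nose is against the stop, which is 100 to 135 mm from its start; it then lies about 4 mm lower, held down.
- bed (a joint): Downward travel of the sprung white bed under the carrier, moving straight down and staying level: 0 raised, 0.008 m fully down. It pushes up with about 6.5 N when raised, 12 N at 6 mm, 14 N fully down, and springs back up when let go unless the carrier is under the lips and springs (then it stays about 4 mm down).
- spring_left: Left leaf spring: steel blade 37 x 9 x 1.6 mm hinged at the left lip, sloping down in the pushing direction, its free tip about 26 mm above the bench at fixture x = 86, y = 35.5 mm. Bears on the carrier's left edge with up to about 5 N. Origin at its root (fixture x = 49, z = 32 mm). Fingers must not touch it.
- spring_right: Right leaf spring, the mirror image at fixture y = -35.5 mm. Fingers must not touch it.
- board: Green circuit board 64 x 58 mm fixed in the carrier ahead of the rib, from 11 mm behind to 53 mm ahead of the carrier's origin, its top 13 mm above the carrier's underside. Origin the same as the carrier's. Fingers must not touch it.
- dispenser: Bystander: loose blue plastic bottle with white cap, 44 mm diameter, 75 mm tall, standing on the bench 125 to 155 mm to one side of the channel's centre line. Origin under its centre.
- flux_jar: Bystander: loose amber jar with black cap, 48 mm diameter, 45 mm tall, standing likewise beside the fixture. Origin under its centre.
- loupe: Bystander: loose black loupe, a waisted cylinder 44 mm diameter, 42 mm tall, standing likewise beside the fixture. Origin under its centre.

How it is judged (in metres and radians):
On the way, in this order (a step that is already met when the one before it is completed fails the run):
1. the carrier is pressed down with the fingers while its nose is still at least 2.5 mm short of the lips (value of joint bed above 0.003 m and contact force between the fingers and carrier above 4 N and x of carrier in the frame of fixture below -0.0275 m), for 0.05 s.
2. the carrier, still pressed by the fingers, has its nose under the leaf springs (value of joint bed above 0.003 m and contact force between the fingers and carrier above 2 N and x of carrier in the frame of fixture above 0.015 m), for 0.05 s.
At the end, for the whole second after the job is handed in: the carrier is home within 4 mm of the end stop, lying flat (within 0.06 rad), at rest and held at least 2.5 mm down under the lips and leaf springs (x of carrier in the frame of fixture between 0.046 and 0.054 m and horizontal distance between carrier and home below 0.006 m and value of joint bed above 0.0025 m and z of carrier in the frame of fixture below 0.019 m and angle between carrier's own z axis and vertical below 0.06 rad and linear speed of carrier below 0.02 m/s); the robot touches nothing.
It fails at once if the carrier is lifted or carried (more than 7 mm above its raised height) or tipped (z of carrier in the frame of fixture above 0.027 m or angle between carrier's own z axis and vertical above 0.2 rad).
It fails at once if the carrier is rammed or crushed (the fingers bear on it with more than 60 N) (contact force between the fingers and carrier above 60 N).
It fails at once if the circuit board is touched by the fingers (contact force between the fingers and board above 1 N).
It fails at once if a leaf spring is touched by the fingers (contact force between the fingers and spring_left above 1 N or contact force between the fingers and spring_right above 1 N).
It fails at once if the bottle, jar or loupe is disturbed (moved more than 15 mm) (distance of any of dispenser, flux_jar, loupe from where it was at the start of the episode above 0.015 m).
It also fails if it takes over 40 s, if anything falls off the work surface, if the arm or the gripper's body presses on something with over 40 N, if the wrist force passes 120 N, or if a joint passes its speed limit or range.

## Working session

There is one attempt and no reset: what is moved stays moved. The work goes in short steps, Python scripts to look and compute and a tool call to move; the robot and the scene stay as the last step left them, time stands still between calls to the robot, and variables do not carry over. Pictures are saved under pics/ and viewed, at most 10 in all, crops included, and the job is handed in when it is done.

Besides the shell and the picture viewer there is one more tool, called after "Request:" as a command line: name --argument value ..., lists and objects as JSON in quotes. step_arm: Moves the arm, as the interface text tells. Shift numbers are shares of 150 mm and turn numbers shares of 45 degrees, none past 1 either way. Its arguments: {"type":"object","properties":{"series":{"type":"array","items":{"type":"array","items":{"type":"array","items":{"type":"number","minimum":-1,"maximum":1}}}}},"required":["series"]}

```bash
mkdir -p pics; cat > h.py <<'E'
from cell import ctrl
import numpy as np, cv2
def ray(p,uv,z):
    d=p["R"].T@np.array([(uv[0]-p["cx"])/p["fx"],(uv[1]-p["cy"])/p["fy"],1]); c=-p["R"].T@p["t"]
    return c+d*(z-c[2])/d[2]
def proj(p,X):
    c=p["R"]@np.array(X)+p["t"]; return p["fx"]*c[0]/c[2]+p["cx"],p["fy"]*c[1]/c[2]+p["cy"]
E
python3 - <<'E'
from h import *
for n in("top","scene"):
    p=ctrl.get_image(n); p["R"]=np.array(p["R"]);p["t"]=np.array(p["t"])
    cv2.imwrite(f"pics/{n}0.png",p["img"][:,:,::-1])
    for th,z in(("fixture",20),("carrier",34),("press_pad",34),("lips",38),("spring_left",30),("spring_right",30),("board",33),("dispenser",40),("flux_jar",25),("loupe",20)):
        for r in ctrl.recognise(p,th)[:2]: print(n,th,round(r["score"],2),np.round(r["centre"]),np.round(ray(p,r["centre"],z)))
s=ctrl.read_state();print(s["eef_pos"],s["tool_rot"],s["force"],s["width"])
E
```

```text
top fixture 0.55 [350. 192.] [606.   7.  20.]
top carrier 0.67 [344. 232.] [530.  22.  34.]
top press_pad 0.93 [345. 232.] [530.  21.  34.]
top lips 0.67 [350. 188.] [613.   9.  38.]
top spring_left 0.39 [342. 167.] [655.  23.  30.]
top board 0.95 [348. 221.] [549.  15.  33.]
top board 0.51 [279. 182.] [628. 144.  33.]
top dispenser 0.74 [279. 180.] [632. 144.  40.]
top flux_jar 0.6 [422. 181.] [ 625. -132.   25.]
top flux_jar 0.53 [358. 184.] [621.  -7.  25.]
top loupe 0.69 [408. 248.] [496. -99.  20.]
scene fixture 0.83 [300. 232.] [630. -20.  20.]
scene carrier 0.96 [284. 194.] [530.  20.  34.]
scene carrier 0.55 [254. 264.] [ 636. -143.   34.]
scene press_pad 0.96 [282. 195.] [529.  14.  34.]
scene spring_left 0.72 [302. 228.] [632. -13.  30.]
scene board 0.78 [288. 200.] [550.  14.  33.]
scene dispenser 0.98 [357. 189.] [641. 146.  40.]
scene dispenser 0.56 [234. 220.] [ 521. -110.   40.]
scene flux_jar 0.66 [252. 264.] [ 627. -144.   25.]
scene loupe 0.2 [304. 231.] [634. -12.  20.]
[ 155.05396234 -631.25863436  231.30902584] [ 3.14156930e+00 -4.98184841e-05  2.40814684e-01] [ 0.72695389 -0.25955006  0.09664674] 85.63294067679757
```

View pics/top0.png

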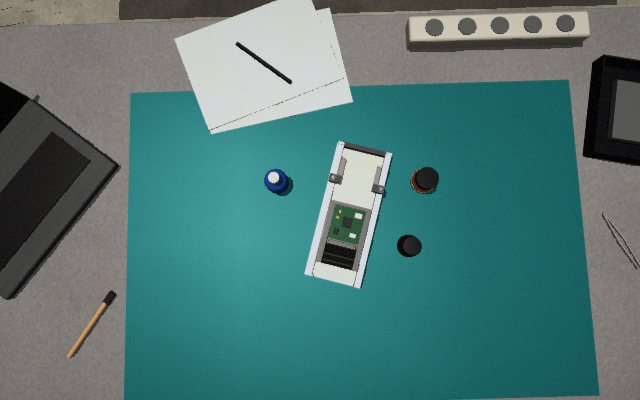

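View pics/scene0.png

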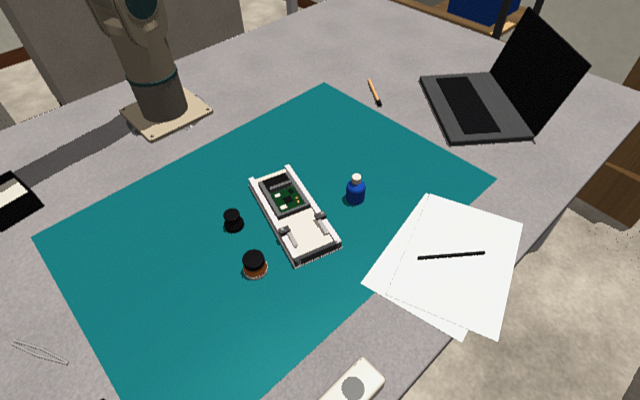

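The top view shows the channel running from about (333,282) at its rear to (365,148) at its front, with the pad at (339,256). The bottle (277,181), jar (425,180) and loupe (409,246) stand beside it. I'll enlarge the top view to measure edges.

```bash
python3 - <<'E'
from h import *
im=cv2.imread("pics/top0.png")[135:293,295:405]
cv2.imwrite("pics/crop0.png",cv2.resize(im,None,fx=3.75,fy=3.75,interpolation=cv2.INTER_CUBIC))
E
```

```text
(no output)
```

View pics/crop0.png

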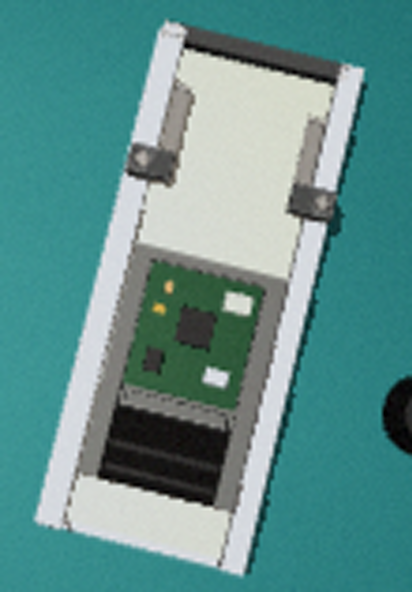

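The crop shows the rail corners at (37,522), (243,575), (165,23) and (363,68). The carrier's nose edge runs (140,243)–(287,280), the board's rear edge is near (130,387)–(238,413), and the pad's rear is near (98,475)–(216,505).

```bash
python3 - <<'E'
from h import *
from scipy.optimize import least_squares
p=ctrl.get_image("top");p["R"]=np.array(p["R"]);p["t"]=np.array(p["t"])
F=[((-150,54,26),(37,522)),((-150,-54,26),(243,575)),((120,54,26),(165,23)),((120,-54,26),(363,68)),((35,54,38),(128,174)),((35,-54,38),(333,220))]
C=[((60,40,34),(140,243)),((60,-40,34),(287,280)),((-60,30,34),(98,475)),((-60,-30,34),(214,503)),((53,29,33),(150,262)),((53,-29,33),(265,290)),((-11,29,33),(130,385)),((-11,-29,33),(238,413))]
px=lambda q:np.array([295+(q[0]+.5)/3.75-.5,135+(q[1]+.5)/3.75-.5])
def res(v):
    x,y,a,s=v; c,sn=np.cos(a),np.sin(a); o=[]
    for L,ds in((F,0),(C,s)):
        for (X,Y,Z),q in L:
            X=X+ds; o+=list(np.array(proj(p,(x+c*X-sn*Y,y+sn*X+c*Y,Z)))-px(q))
    return np.array(o)
r=least_squares(res,[600,7,-.2,-70],x_scale=[10,10,.1,10],loss="soft_l1")
print(r.x,np.round(res(r.x).reshape(-1,2),1).tolist())
x,y,a,s=r.x; W=lambda X:np.round([x+np.cos(a)*X,y+np.sin(a)*X],1)
print("pad",W(s-41),"home pad",W(9),"stop",W(110))
st=ctrl.read_state();print(st["tool_rot"],st["eef_pos"])
p=ctrl.get_image("scene");p["R"]=np.array(p["R"]);p["t"]=np.array(p["t"]);im=p["img"][:,:,::-1].copy()
im=cv2.resize(im[150:280,230:360],None,fx=4.5,fy=4.5,interpolation=cv2.INTER_CUBIC)
for L,ds in((F,0),(C,s)):
    for (X,Y,Z),q in L:
        X=X+ds;u=proj(p,(x+np.cos(a)*X-np.sin(a)*Y,y+np.sin(a)*X+np.cos(a)*Y,Z));cv2.circle(im,(int((u[0]-230+.5)*4.5),int((u[1]-150+.5)*4.5)),3,(0,0,255),1)
cv2.imwrite("pics/scene1.png",im)
E
```

```text
[ 5.80643455e+02  6.98698784e+00 -2.73268576e-01 -5.89647303e+01] [[0.1, 1.0], [0.6, 1.0], [0.0, -1.3], [0.9, -0.3], [-0.5, -0.9], [-0.1, 0.4], [-0.9, -0.2], [0.6, 0.1], [0.0, 0.8], [0.1, 1.2], [1.1, -0.3], [-0.0, -0.4], [-1.7, -0.5], [-0.7, -0.4]]
pad [484.4  34. ] home pad [589.3   4.6] stop [686.6 -22.7]
[ 3.14159079e+00 -4.59587029e-05  2.40733527e-01] [ 155.03921235 -631.23443733  231.32843369]
```

View pics/scene1.png

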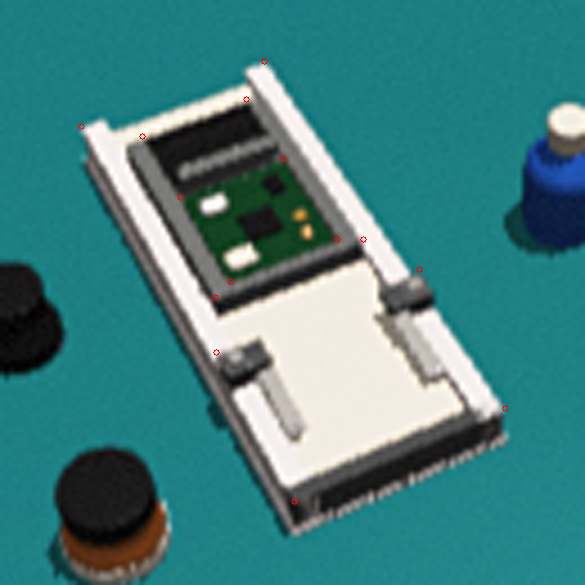

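The fit agrees in both views to about 2–3 mm: fixture at (581, 7) mm, yaw -0.273, carrier origin at -59 mm, pad at (484, 34). I'll turn the tool onto the fixture axes and go above the pad with the fingers shut.

Request:
step_arm --series '[[[0,0,0.164,0,0,0,1],[0,0,0.164,0,0,0,1],[0,0,0.164,0,0,0,1],[0,0,0.164,0,0,0,1],[0,0,0,0.23,-0.2,0,1],[0,0,0,0.23,-0.2,0,1],[0,0,0,0.23,-0.2,0,1],[0,0,0,0.23,-0.2,0,1],[0,0,0,0,-0.29,0,1],[0,0,0,0,-0.29,0,1],[0,0,0,0,-0.29,0,1],[0,0,0,0,-0.29,0,1]]]'

```text
clock: 2.4
eef_pos: [368.0, -383.9, 231.4]
tool_rot: [3.142, -0.0, -0.274]
force: [1.2, -0.3, 0.3]
width: -0.3
gripper_force: 0.0
```

Request:
step_arm --series '[[[0,0,0,0,-0.29,0,1],[0,0,0,0,-0.29,0,1],[0,0,0,0,-0.29,0,1],[0,0,0,0,-0.29,0,1],[0,0,0,0,-0.29,0,1],[0,0,0,0,-0.29,0,1],[0,0,0,0,-0.29,0,1],[0,0,0,0,-0.29,0,1],[0,0,0,0,-0.29,0,1],[0,0,0,0,-0.29,0,1],[0,0,0,0,0,0,1],[0,0,0,0,0,0,1]]]'

```text
clock: 3.6
eef_pos: [485.5, 34.1, 231.3]
tool_rot: [3.142, -0.0, -0.271]
force: [-0.4, 0.2, -0.2]
width: 0.1
gripper_force: 0.0
```

Request:
step_arm --series '[[[0,0,0,0,0,0.23,1],[0,0,0,0,0,0.23,1],[0,0,0,0,0,0.23,1],[0,0,0,0,0,0.23,1],[0,0,0,-0.01,0,0.2,1],[0,0,0,0,0,0.06,1],[0,0,0,0,0,0,1],[0,0,0,0,0,0,1]]]'

```text
clock: 4.4
eef_pos: [484.8, 32.7, 55.3]
tool_rot: [-3.141, -0.002, -0.276]
force: [-0.2, -0.0, 0.3]
width: -0.0
gripper_force: 0.0
```

```bash
python3 - <<'E'
from h import *
p=ctrl.get_image("scene");a=cv2.resize(p["img"][130:230,230:340,::-1],(550,500),interpolation=cv2.INTER_CUBIC)
cv2.imwrite("pics/s2.png",a)
s=ctrl.read_state();print(s["eef_pos"],s["force"],s["tool_rot"],s["qpos"])
E
```

```text
[485.1711379   33.0041613   55.69190351] [-0.11926846  0.71072918  0.71088423] [-3.14085989e+00 -2.56546771e-03 -2.75284619e-01] [-0.17199285  0.69604977  0.06823129  2.11023391 -0.13183422  0.33650967
 -1.84127715]
```

View pics/s2.png

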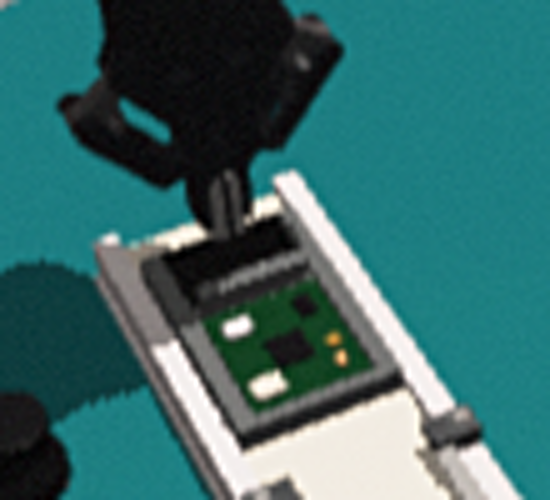

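The fingertips hang over the pad, between the carrier's rear edge and the rib (tip at about (230,235), rib at about (255,275)), so I'll lower gently.

Request:
step_arm --series '[[[0,0,0,0,0,0.06,1],[0,0,0,0,0,0.04,1],[0,0,0,0,0,0.02,1],[0,0,0,0,0,0.015,1],[0,0,0,0,0,0.015,1],[0,0,0,0,0,0,1],[0,0,0,0,0,0,1]]]'

```text
clock: 5.15
eef_pos: [483.8, 33.5, 32.0]
tool_rot: [-3.142, 0.0, -0.274]
force: [-1.5, -1.2, 4.9]
width: -0.3
gripper_force: 2.6
```

Request:
step_arm --series '[[[0,0,0,0,0,0.01,1],[0,0,0,0,0,0.01,1],[0,0,0,0,0,0,1],[0,0,0,0,0,0,1]]]'

```text
clock: 5.55
eef_pos: [483.8, 33.5, 29.3]
tool_rot: [-3.141, 0.0, -0.274]
force: [-2.1, 0.3, 6.7]
width: -0.1
gripper_force: 3.8
```

Request:
step_arm --series '[[[0,0,0,0,0,0.01,1],[0,0,0,0,0,0.01,1],[0,0,0,0,0,0,1],[0,0,0,0,0,0,1]]]'

```text
clock: 5.95
eef_pos: [483.9, 33.5, 26.5]
tool_rot: [-3.141, -0.0, -0.274]
force: [-1.9, 0.1, 10.0]
width: 0.1
gripper_force: 5.0
```

```bash
python3 - <<'E'
from h import *
for _ in range(4):
    p=ctrl.get_image("scene");s=ctrl.read_state();print(s["eef_pos"],s["force"])
a=cv2.resize(p["img"][130:230,230:340,::-1],(550,500),interpolation=cv2.INTER_CUBIC)
cv2.imwrite("pics/s3.png",a)
E
```

```text
[483.84414834  33.55653581  26.54327968] [-1.5181666  -1.05986371 10.4371201 ]
[483.85333008  33.52475434  26.54757619] [-2.04095191  0.06511264  9.81004402]
[483.80462705  33.51609795  26.54321897] [-2.87288151 -0.04301234 10.55987172]
[483.86270242  33.55227682  26.55623101] [-2.11722473  0.70646069  9.32375628]
```

View pics/s3.png

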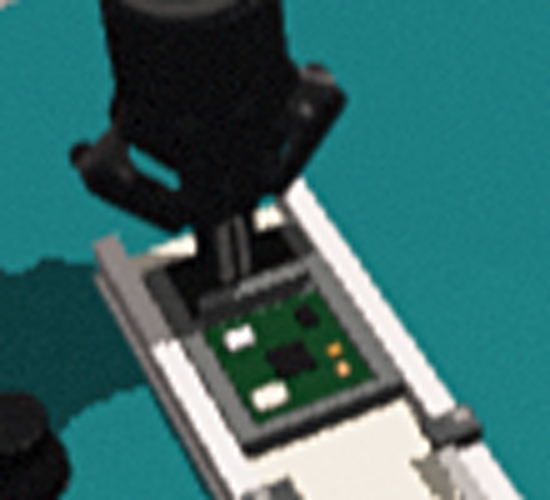

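The fingertips are on the pad behind the rib, and the carrier seems to have sunk a little. I'll measure how far from the board's image shift.

```bash
python3 - <<'E'
from h import *
p=ctrl.get_image("scene");p["R"]=np.array(p["R"]);p["t"]=np.array(p["t"])
a=cv2.imread("pics/scene0.png");b=p["img"][:,:,::-1].copy()
u0=290;v0=194
for name,(u,v,w,h) in dict(board=(276,190,30,22),noseedge=(276,205,40,16),lips=(278,210,50,60)).items():
    t=a[v:v+h,u:u+w]; t=cv2.resize(t,None,fx=8,fy=8,interpolation=cv2.INTER_CUBIC)
    s=cv2.resize(b[v-6:v+h+6,u-6:u+w+6],None,fx=8,fy=8,interpolation=cv2.INTER_CUBIC)
    m=cv2.matchTemplate(s,t,cv2.TM_CCOEFF_NORMED);_,mx,_,l=cv2.minMaxLoc(m);print(name,mx,l[0]/8-6,l[1]/8-6)
X=np.array([540,15,33.]);q=lambda d:np.subtract(proj(p,X+np.array(d)),proj(p,X))
print("10mm down",q((0,0,-10)),"10 fwd",q((9.6,-2.7,0)))
E
```

```text
board 0.985151469707489 0.375 2.125
noseedge 0.9595719575881958 0.625 2.0
lips 0.9282436966896057 0.125 0.625
10mm down [0.36904229 2.94266323] 10 fwd [1.7984195  2.86492778]
```

The carrier is down about 6 mm, within the passing range, so I'll slide it forward, keeping it pressed.

Request:
step_arm --series '[[[0,0,0,0.02,0,0,1],[0,0,0,0.02,0,0,1],[0,0,0,0.025,0,0,1],[0,0,0,0.025,0,0,1],[0,0,0,0.025,0,0,1],[0,0,0,0.025,0,0,1],[0,0,0,0.025,0,0,1],[0,0,0,0,0,0,1]]]'

```text
clock: 7.0
eef_pos: [507.0, 27.0, 26.4]
tool_rot: [3.142, 0.002, -0.274]
force: [-2.6, 0.5, 10.2]
width: -0.1
gripper_force: 5.1
```

```bash
cat > m.py <<'E'
from h import *
import sys
f=float(sys.argv[1])
p=ctrl.get_image("scene");p["R"]=np.array(p["R"]);p["t"]=np.array(p["t"])
a=cv2.imread("pics/scene0.png");b=p["img"][:,:,::-1].copy();u,v,w,h=280,194,24,16
X=np.array([540,15,33.]);P0=np.array(proj(p,X))
t=cv2.resize(a[v:v+h,u:u+w],None,fx=8,fy=8,interpolation=cv2.INTER_CUBIC)
g=np.round(np.array(proj(p,X+f*np.array([.963,-.27,0])+[0,0,-5]))-P0).astype(int)
s=cv2.resize(b[v+g[1]-7:v+g[1]+h+7,u+g[0]-7:u+g[0]+w+7],None,fx=8,fy=8,interpolation=cv2.INTER_CUBIC)
_,mx,_,l=cv2.minMaxLoc(cv2.matchTemplate(s,t,cv2.TM_CCOEFF_NORMED))
d=np.array([l[0]/8-7,l[1]/8-7])+g
from scipy.optimize import least_squares
r=least_squares(lambda k:np.array(proj(p,X+k[0]*np.array([.963,-.27,0])+[0,0,-k[1]]))-P0-d,[f,5]).x
print("score",mx,"shift",d,"fwd,down",r)
s=ctrl.read_state();print(s["eef_pos"],s["force"],s["clock"])
e=np.array(s["eef_pos"])-[483.9,33.5,0];print("tcp fwd",e[0]*.963-e[1]*.27)
if len(sys.argv)>2: cv2.imwrite(sys.argv[2],cv2.resize(b[140:270,230:360],None,fx=4.5,fy=4.5,interpolation=cv2.INTER_CUBIC))
E
python3 m.py 22
```

```text
score 0.9839328527450562 shift [4.875 9.5  ] fwd,down [25.3548958   7.29304071]
[506.99316122  27.05058805  26.45088064] [-2.67747199 -0.07493214  9.90858815] 7.05
tcp fwd 23.980055484395507
```

The carrier rides along without slipping, so I'll continue under the lips.

Request:
step_arm --series '[[[0,0,0,0.02,0,0,1],[0,0,0,0.02,0,0,1],[0,0,0,0.02,0,0,1],[0,0,0,0.02,0,0,1],[0,0,0,0.02,0,0,1],[0,0,0,0.02,0,0,1],[0,0,0,0.02,0,0,1],[0,0,0,0,0,0,1]]]'

```text
clock: 7.85
eef_pos: [527.1, 21.4, 26.4]
tool_rot: [3.142, 0.002, -0.274]
force: [-4.1, 0.6, 9.9]
width: -0.1
gripper_force: 5.1
```

```bash
python3 m.py 45 pics/s4.png
```

```text
score 0.974277675151825 shift [ 9.    15.875] fwd,down [47.49214733  6.43565869]
[527.10606289  21.42900691  26.47298086] [-3.1927454  -0.4681191  10.54443836] 7.9
tcp fwd 44.86660669635365
```

View pics/s4.png

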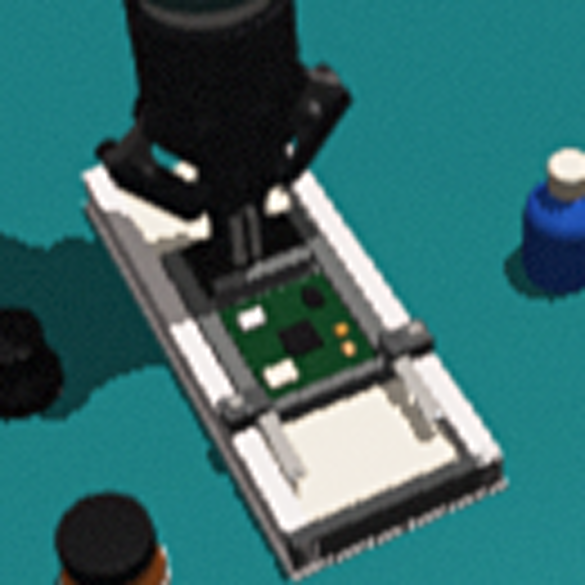

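The nose is passing below the lips (lips near (240,408) and (410,338)), with the board clear of the fingers. Next comes the spring stretch.

Request:
step_arm --series '[[[0,0,0,0.02,0,0,1],[0,0,0,0.02,0,0,1],[0,0,0,0.02,0,0,1],[0,0,0,0.02,0,0,1],[0,0,0,0.02,0,0,1],[0,0,0,0.02,0,0,1],[0,0,0,0.02,0,0,1],[0,0,0,0,0,0,1]]]'

```text
clock: 8.7
eef_pos: [547.4, 15.8, 26.5]
tool_rot: [-3.142, 0.002, -0.274]
force: [-3.6, 0.2, 9.7]
width: -0.1
gripper_force: 5.1
```

Request:
step_arm --series '[[[0,0,0,0.02,0,0,1],[0,0,0,0.02,0,0,1],[0,0,0,0.02,0,0,1],[0,0,0,0.02,0,0,1],[0,0,0,0.02,0,0,1],[0,0,0,0.02,0,0,1],[0,0,0,0.02,0,0,1],[0,0,0,0,0,0,1]]]'

```text
clock: 9.5
eef_pos: [567.5, 10.1, 26.5]
tool_rot: [-3.142, 0.002, -0.274]
force: [-3.8, 1.3, 9.9]
width: -0.2
gripper_force: 4.8
```

```bash
python3 m.py 86
```

```text
score 0.9179214239120483 shift [17.625 29.5  ] fwd,down [91.47812757  5.90617218]
[567.49525516  10.13096796  26.48105552] [-4.0150921   0.82260304  9.66658008] 9.55
tcp fwd 86.81186937294913
```

Request:
step_arm --series '[[[0,0,0,0.02,0,0,1],[0,0,0,0.02,0,0,1],[0,0,0,0.02,0,0,1],[0,0,0,0.02,0,0,1],[0,0,0,0.01,0,0,1],[0,0,0,0,0,0,1]]]'

```text
clock: 10.15
eef_pos: [580.3, 6.6, 26.5]
tool_rot: [-3.142, 0.002, -0.274]
force: [-4.1, 0.7, 10.1]
width: -0.3
gripper_force: 4.8
```

Request:
step_arm --series '[[[0,0,0,0.01,0,0,1],[0,0,0,0.01,0,0,1],[0,0,0,0,0,0,1]]]'

```text
clock: 10.45
eef_pos: [583.0, 5.8, 26.5]
tool_rot: [-3.142, 0.003, -0.274]
force: [-4.1, 0.8, 9.3]
width: 0.2
gripper_force: 4.8
```

```bash
python3 m.py 105 pics/s5.png
```

```text
score 0.9101710319519043 shift [21.125 35.   ] fwd,down [108.58330662   5.58601226]
[583.03945234   5.77533069  26.46341165] [-3.84188568  1.14366999  9.93470128] 10.5
tcp fwd 102.9569533141102
```

View pics/s5.png

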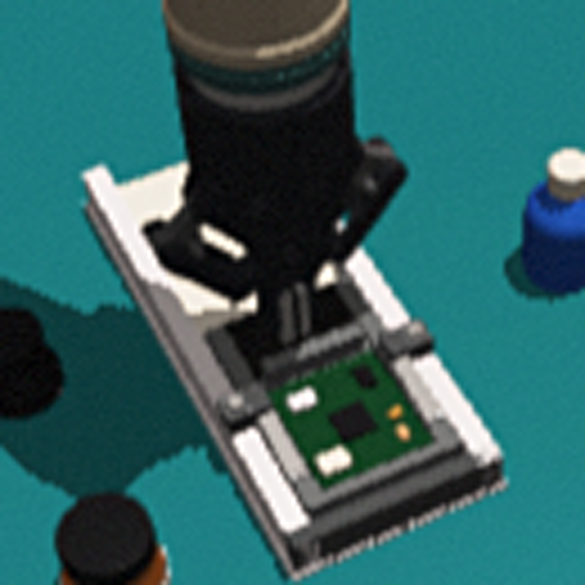

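The carrier is nearly home, with its nose just short of the stop at about (400,480). I'll creep until the force rises.

Request:
step_arm --series '[[[0,0,0,0.01,0,0,1],[0,0,0,0.01,0,0,1],[0,0,0,0,0,0,1]]]'

```text
clock: 10.8
eef_pos: [585.9, 5.0, 26.5]
tool_rot: [-3.142, 0.003, -0.274]
force: [-4.4, 0.3, 10.1]
width: -0.4
gripper_force: 4.8
```

Request:
step_arm --series '[[[0,0,0,0.01,0,0,1],[0,0,0,0,0,0,1]]]'

```text
clock: 11.0
eef_pos: [587.4, 4.6, 26.5]
tool_rot: [-3.142, 0.003, -0.274]
force: [-3.4, 1.5, 9.1]
width: -0.4
gripper_force: 4.8
```

Request:
step_arm --series '[[[0,0,0,0.01,0,0,1],[0,0,0,0,0,0,1]]]'

```text
clock: 11.2
eef_pos: [588.8, 4.2, 26.5]
tool_rot: [-3.142, 0.003, -0.274]
force: [-5.4, 1.8, 9.8]
width: -0.2
gripper_force: 4.8
```

Request:
step_arm --series '[[[0,0,0,0.01,0,0,1],[0,0,0,0,0,0,1]]]'

```text
clock: 11.4
eef_pos: [588.9, 4.2, 26.3]
tool_rot: [3.141, 0.005, -0.274]
force: [-6.2, 2.1, 11.4]
width: -0.3
gripper_force: 5.4
```

Request:
step_arm --series '[[[0,0,0,0.01,0,0,1],[0,0,0,0,0,0,1]]]'

```text
clock: 11.6
eef_pos: [589.0, 4.1, 26.1]
tool_rot: [3.141, 0.008, -0.274]
force: [-8.3, 2.1, 11.9]
width: 0.1
gripper_force: 6.0
```

```bash
python3 m.py 112
```

```text
score 0.8914824724197388 shift [22.375 37.125] fwd,down [114.53010599   6.10531357]
[589.01958389   4.13777116  26.08236586] [-7.64156409  2.91514329 11.98756731] 11.65
tcp fwd 109.15796107594554
```

The carrier is against the stop: motion has halted while the force rises, at 109 mm as predicted. I'll relax the push and lift straight up.

Request:
step_arm --series '[[[0,0,0,-0.014,0,0,1],[0,0,0,0,0,-0.02,1],[0,0,0,0,0,-0.02,1],[0,0,0,0,0,-0.03,1],[0,0,0,0,0,-0.05,1],[0,0,0,0,0,-0.2,1],[0,0,0,0,0,-0.3,1],[0,0,0,0,0,-0.3,1],[0,0,0,-0.2,0,-0.3,1],[0,0,0,-0.2,0,0,1],[0,0,0,0,0,0,1]]]'

```text
clock: 12.75
eef_pos: [532.3, 20.2, 207.2]
tool_rot: [-3.141, 0.001, -0.273]
force: [0.3, -0.2, -0.2]
width: 0.1
gripper_force: 0.0
```

```bash
python3 m.py 111 pics/s6.png
```

```text
score 0.8988960981369019 shift [22.375 36.   ] fwd,down [114.95136952   1.69925231]
[534.33474447  19.5402981  206.6248662 ] [-0.36145764  0.37570055 -0.69296915] 12.8
tcp fwd 52.33777844180679
```

View pics/s6.png

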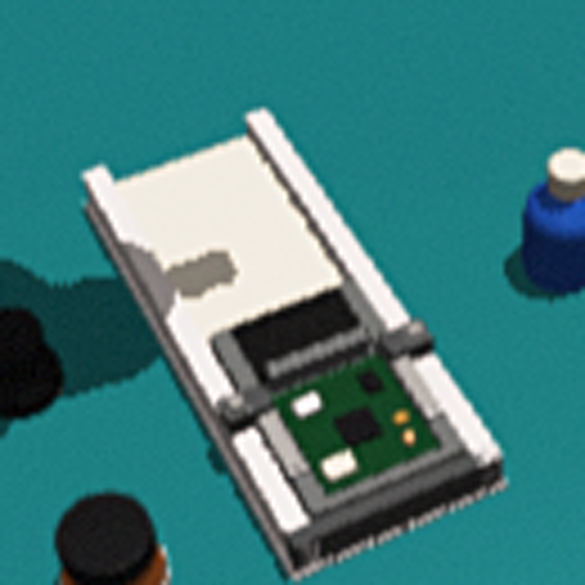

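The carrier sits against the stop, under both lips and springs, and the bottle, jar and loupe are where they were. I'll hand in.

```bash
python3 -c "
from cell import ctrl
print(ctrl.finish_job())"
```

```text
the job is handed in; nothing more can be done
None
```

I pressed the carrier down about 6 mm by camera estimate and slid it under the lips and springs to the end stop. I then released it and handed the job in at about 13 s; no verdict came back. In the last picture it sits home under both lips and springs; my rough estimate there was 1.7 mm down (2.5 mm needed, about 4 mm expected), so that is the one value I can't confirm.

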